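# Slide the sugar jar to the cup and hold its lid

### The job

Slide the squat white lidded sugar jar that stands in the middle of the worktop over the surface, without lifting it, until it stands close beside the espresso cup that stands there too: less than 6 cm between the two, but not touching. Then lift the lid off the jar and hold it level and still in the air to one side, so that I can reach in for a sugar cube: the lid at least 5 cm higher than the jar's rim and over neither the jar nor the cup. Finish while still holding the lid up, and leave the cup and everything else where they stand.

Things in the scene. Friction and masses are not known exactly. Their poses are not given: they have to be found in the camera images.
- sugar_jar: squat round white stoneware sugar jar, loose, 84 mm across (74 mm at the foot), rim 60 mm above the worktop, wall 4 mm, about 0.3 to 0.65 kg, a few sugar cubes lie inside; origin: centre of its underside, z up along its axis. It starts with the lid on, to the left or to the right of the cup
- jar_lid: loose wooden lid of the jar, 0.09 kg: disc 83 mm across, 8 mm thick, resting on the jar's rim; under it a plug 70 mm across, 7 mm deep, in the jar's mouth (76 mm wide); on top a central cylindrical knob 24 mm across, 26 mm high. Origin: centre of the disc's underside (60 mm above the worktop on the jar; knob 8 to 34 mm above the origin); z up along the knob
- cup: empty green espresso cup with one ring handle, alone in the open middle of the worktop (others, far left at the back, are not meant), loose, 0.11 kg, 52 mm high, bowl 64 mm across, 91 mm long over the handle; origin under the middle of that length; the handle points along -y to 45 mm from the origin, the bowl's axis lies 13.5 mm from the origin along +y
- cup_middle (a point): point on the worktop on the axis of the cup's bowl; the bowl's radius is 32 mm
- teaspoon: steel teaspoon lying loose on the worktop, 130 mm long (its x), 26 mm wide, 11 mm high; bystander, origin at the centre of its underside
- timer: round kitchen timer, loose, 62 mm across, 36 mm high; bystander, origin at the centre of its underside
- spice_jar: slim spice jar with a cap, loose, 45 mm across, 106 mm high; bystander, origin at the centre of its underside
- milk_jug: steel milk jug with a strap handle, loose, 82 x 116 mm, 98 mm high; bystander, origin at the centre of its underside
Mind the look-alikes: they are no part of the job. What is shaped like the sugar_jar but red is not meant.

How it is judged:
On the way, in this order (a step that is already met when the one before it is completed fails the run):
1. the jar stands upright and still close beside the cup with its lid on (horizontal distance between sugar_jar and cup_middle below 0.145 m and angle between sugar_jar's own z axis and vertical below 0.1 rad and height (world z) of sugar_jar below 0.008 m and linear speed of sugar_jar below 0.02 m/s and z of jar_lid in the frame of sugar_jar below 0.064 m and horizontal distance between jar_lid and sugar_jar below 0.008 m), for 0.2 s.
2. the lid is lifted clear of the jar, level (z of jar_lid in the frame of sugar_jar above 0.08 m and angle between jar_lid's own z axis and vertical below 0.15 rad), for 0.2 s.
At the end, for the whole second after the job is handed in: Jar upright, at rest on the worktop, axis within 145 mm of the cup bowl's; cup within 20 mm of its start. Only the fingers hold the lid: underside over 110 mm above the worktop, tilt under 0.12 rad, at rest, its centre over 90 mm sideways from the jar's axis and 77 mm from the cup's (horizontal distance between sugar_jar and cup_middle below 0.145 m and angle between each of sugar_jar, cup's own z axis and vertical below 0.1 rad and height (world z) of sugar_jar below 0.008 m and linear speed of sugar_jar below 0.02 m/s and height (world z) of jar_lid above 0.11 m and angle between jar_lid's own z axis and vertical below 0.12 rad and linear speed of jar_lid below 0.03 m/s and angular speed of jar_lid below 0.2 rad/s and horizontal distance between jar_lid and sugar_jar above 0.09 m and horizontal distance between jar_lid and cup_middle above 0.077 m and contact force between the fingers and jar_lid above 0.5 N and contact force between jar_lid and sugar_jar below 0.05 N and contact force between jar_lid and cup below 0.05 N and contact force between jar_lid and teaspoon below 0.05 N and contact force between jar_lid and timer below 0.05 N and contact force between jar_lid and spice_jar below 0.05 N and contact force between jar_lid and milk_jug below 0.05 N and distance of cup_middle from where it was at the start of the episode below 0.02 m); the arm keeps its last pose, push and grip.
It fails at once if the jar and the cup touch (contact force between sugar_jar and cup above 0.3 N).
It fails at once if the cup is moved more than 20 mm or tipped (distance of cup_middle from where it was at the start of the episode above 0.02 m or angle between cup's own z axis and vertical above 0.3 rad).
It fails at once if the jar is lifted off the worktop or tipped (height (world z) of sugar_jar above 0.015 m or angle between sugar_jar's own z axis and vertical above 0.25 rad).
It fails at once if the lid is tipped over (angle between jar_lid's own z axis and vertical above 0.5 rad).
It fails at once if a bystander is moved more than 30 mm (distance of any of teaspoon, timer, spice_jar, milk_jug from where it was at the start of the episode above 0.03 m).
It also fails if it takes over 51 s, if anything falls off the work surface, if the arm or the gripper's body presses on something with over 40 N, if the wrist force passes 120 N, or if a joint passes its speed limit or range.

### The arm

A 7-joint arm with a two-finger parallel gripper is mounted at the origin on a cart in front of the work surface, level with it; the furniture and walls round the work are solid. World frame = base frame: x ahead of the robot, y to its left, z up, the work surface at z = 0. Lengths are in m, angles in rad, forces in N, time in s.
With the tool pointing down it reaches from about 0.4 to 0.875 m from the base axis. Payload 19.3 kg.
Tool frame: the origin (TCP) lies on the centre line of the jaws, within the pads' length; the fingertips stand 14 mm ahead of it and the grasp point (between the pads) lies 5 mm behind it (bot.tip_extent is the distance from the TCP to the fingertips, in m); z points along the fingers, y is the line along which they close (so a half turn about z gives the same grasp; the last joint's range is limited). The gripper opens to 85 mm and grips with 20 to 120 N. Pads are 22 mm wide; open, the fingers measure 114 mm over their backs; the gripper's body (76 mm by 85 mm) begins 54 mm behind the grasp point. The pads swing forward as they close: fully open they stand 13 mm farther back than shut.
Start: joints at [-1.332, 0.521, -0.036, 1.599, 0.021, 1.021, -0.113], TCP at [0.19, 0.595, 0.245] pointing down, gripper open.
Joint ranges: [-2.91, 2.91], [-0.3, 2.13], [-1.5, 1.42], [0.17, 2.43], [-1.26, 4.41], [0.16, 1.93], [-2.52, 2.52]. Speed limits (rad/s): [1.89, 1.89, 2.39, 2.39, 3.01, 3.01, 3.01].

### API

Orientations are given as [roll, pitch, yaw] about the fixed x, y, z axes, in that order (R = Rz(yaw) Ry(pitch) Rx(roll)).
In Python, from workcell import monitor, grab_frame, camera_model, bot gives the robot as it stands.
- The arm moves only by the tool move_arm, never from a script. Its argument "moves" is a list of rows, each a list of 4 numbers: the shift along the world's x, y, z in mm, then the turn about the world's z in rad. A call has 1 to 12 rows; each row is the pose to reach, as a shift and turn from the pose commanded when the call began; what a row does not reach only later rows make up. A row lasts 1/8 s, in which the tool goes at most 62.5 mm and 10.7 degrees, less where a joint would pass 70% of its speed; a pose out of reach is approached as far as the arm can. A call with a gripper value outside its range is refused whole. "gripper" is the opening, from 0 (shut) to 1 (fully open), set as the call begins (left out, the last holds). The fingers move at their own pace and stop on an object; "newtons" is the grip in N (left out, the last holds). Time passes only in rows, so rows that repeat a pose let the fingers close. It gives the time, the measured TCP pose, the force, the opening and the grip force at its end, in the units of the state.
- monitor.observe(): the state, without advancing time (a new reading comes with each control period).
- grab_frame(name): name is "scene" or "top" or "wrist"; returns the picture (384x512x3 uint8, blue, green, red); there is no depth.
- camera_model(name): a dict with "vfov" (degrees; the focal length in pixels is half the picture's height over the tangent of half this angle, whatever the lens; pixels are square), "cx", "cy" (the principal point, pixels), "k1" (the pictures are not rectified: a ray, as slopes to the right and down, at radius r is drawn at 1 + k1 r^2 times it, then the intrinsics apply), "R" (3x3) and "t" (3): a world point X has camera coordinates R X + t; the wrist camera has in their place "T_tool_cam" (4x4, takes a point from camera to tool coordinates, whose origin is the TCP and whose axes are the flange's). Camera axes: x right, y down, z forward; pixel columns grow to the right and rows downward; lengths in m; the calibration is good to about 2 mm. A picture is of the moment at which its call begins: read the wrist's pose just before it. camera_model takes no time and is no camera call.
- bot.job_done(): hands the job in; it is judged then, once.
The state is a dict: "clock": time; "qpos": joint angles; "qd": joint speeds; "joint_efforts": joint torques, N m; "position": TCP position; "tool_rot": TCP orientation; "force": force on the tool from outside, world axes, zero at the start; "moment": the same for the moment, N m; "grip_width": finger opening in m; "finger_force": force on a finger pad.
Only numpy, scipy, OpenCV 4.12 (cv2) and the standard library are available. Lean on these libraries where they do the work, as an engineer would, in place of code of your own. Each camera call takes 0.05 s, during which the arm holds its last target. There are 200 camera calls.

## Working session

There is one attempt and no reset: what is moved stays moved. The work goes in short steps, Python scripts to look and compute and a tool call to move; the robot and the scene stay as the last step left them, time stands still between calls to the robot, and variables do not carry over. Pictures are saved under pics/ and viewed, at most 10 in all, crops included, and the job is handed in when it is done.

Besides the shell and the picture viewer there is one more tool, called after "Request:" as name([rows], argument=value, ...), one row to a line, values as JSON. move_arm: Moves the arm, as the interface text tells. Its arguments: {"type":"object","properties":{"moves":{"type":"array","items":{"type":"array","items":{"type":"number"}}},"gripper":{"type":"number"},"newtons":{"type":"number"}},"required":["moves"]}

```bash
mkdir -p pics; cat > h.py <<'E'
import numpy as np,cv2
from workcell import monitor,grab_frame,camera_model,bot
def K(m): 
    f=192/np.tan(np.radians(m["vfov"])/2); return np.array([[f,0,m["cx"]],[0,f,m["cy"]],[0,0,1.]])
def ray(m,u,v):
    k=K(m); d=np.array([(u-k[0,2])/k[0,0],(v-k[1,2])/k[1,1]]); s=d.copy()
    for _ in range(20): s=d/(1+m["k1"]*(s@s))
    return np.array([*s,1.])
def px2w(m,u,v,z):
    R=np.array(m["R"]);t=np.array(m["t"]); c=-R.T@t; d=R.T@ray(m,u,v)
    return (c+d*(z-c[2])/d[2])
def w2px(m,X):
    p=np.array(m["R"])@X+np.array(m["t"]); s=p[:2]/p[2]; s=s*(1+m["k1"]*(s@s)); k=K(m)
    return s*[k[0,0],k[1,1]]+k[:2,2]
E
python3 - <<'E'
from h import *
a=grab_frame("top");b=grab_frame("scene")
cv2.imwrite("pics/top.png",a);cv2.imwrite("pics/scene.png",b)
cv2.imwrite("pics/t2.png",cv2.resize(a,(768,576)))
print(monitor.observe()["clock"],monitor.observe()["tool_rot"]);print(camera_model("top"))
E
```

```text
0.1 [-3.14054883e+00  6.13937041e-05  2.83278128e+00]
{'vfov': 48.36431309638994, 'cx': 251.40150674670204, 'cy': 195.40299450414213, 'k1': -0.014139992478433101, 'R': array([[ 0.02021113, -0.99923867, -0.03337049],
       [-0.98477325, -0.01413209, -0.17326835],
       [ 0.17266484,  0.03636432, -0.98430914]]), 't': array([0.13010584, 0.66469504, 0.92732667])}
```

View pics/t2.png

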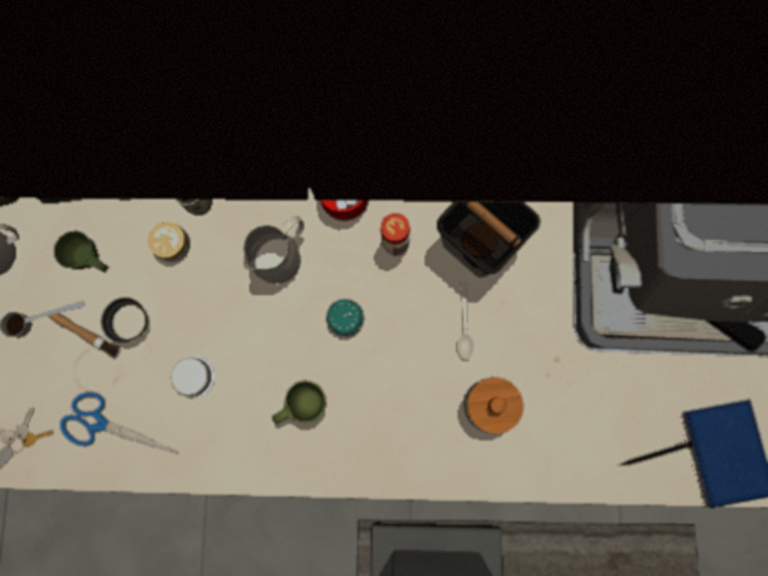

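View pics/scene.png

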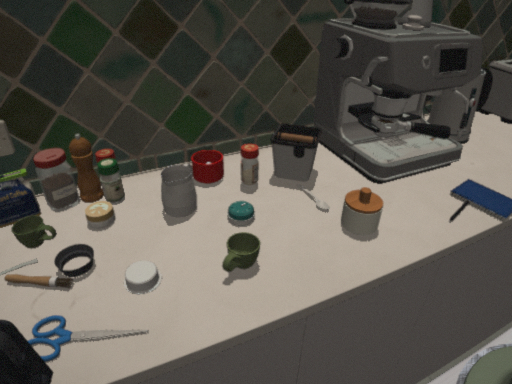

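The top view (768 px wide) shows the jar with its orange-brown lid at (495,406), the knob top at (497,405) and the cup bowl at (305,401) with its handle pointing to lower-left. The timer is at (345,317) and the spoon at (465,320). The scene view agrees.

```bash
python3 - <<'E'
from h import *
a=cv2.imread("pics/top.png");m=camera_model("top")
hsv=cv2.cvtColor(a,cv2.COLOR_BGR2HSV)
def seg(lo,hi,box):
    x0,y0,x1,y1=box; k=np.zeros(a.shape[:2],np.uint8)
    k[y0:y1,x0:x1]=cv2.inRange(hsv,lo,hi)[y0:y1,x0:x1]
    c=max(cv2.findContours(k,cv2.RETR_EXTERNAL,cv2.CHAIN_APPROX_NONE)[0],key=cv2.contourArea)
    return c
c=seg((4,140,60),(22,255,255),(300,240,360,300))
e=cv2.fitEllipse(cv2.convexHull(c));print("lid",e,px2w(m,*e[0],.067), px2w(m,497/1.5,405/1.5,.094))
c=seg((25,80,0),(60,255,140),(175,245,225,290))
print(cv2.boundingRect(c))
k=np.zeros(a.shape[:2],np.uint8);cv2.drawContours(k,[c],-1,255,-1)
k=cv2.morphologyEx(k,cv2.MORPH_OPEN,cv2.getStructuringElement(cv2.MORPH_ELLIPSE,(15,15)))
cc=max(cv2.findContours(k,0,1)[0],key=cv2.contourArea);e=cv2.minEnclosingCircle(cc);print("cup",e,px2w(m,*e[0],.045),px2w(m,e[0][0]+e[1],e[0][1],.05),px2w(m,e[0][0]-e[1],e[0][1],.05))
for n,(u,v),z in [("timer",(345,317),.036),("spoontip",(465,348),.005),("spoonend",(465,285),.005),("handle",(278,420),.03),("edge",(495,500),0),("spice",(395,225),.1),("black",(490,275),0)]: print(n,px2w(m,u/1.5,v/1.5,z))
v=np.zeros((600,800,3),np.uint8)
v=cv2.resize(a[235:300,165:365],(800,260),interpolation=cv2.INTER_CUBIC);cv2.imwrite("pics/c1.png",v)
E
```

```text
lid ((329.3570556640625, 269.9250183105469), (35.934600830078125, 37.067787170410156), 139.21157836914062) [ 0.49614259 -0.03471927  0.067     ] [ 0.49594431 -0.03502304  0.094     ]
(182, 254, 35, 28)
cup ((202.3518524169922, 267.7592468261719), 14.027717590332031) [0.4953458  0.25102967 0.045     ] [0.49598385 0.21825684 0.05      ] [0.49466552 0.28240977 0.05      ]
timer [0.62777025 0.19215873 0.036     ]
spoontip [0.58508307 0.00144709 0.005     ]
spoonend [0.68744027 0.00110875 0.005     ]
handle [0.46663324 0.29170934 0.03      ]
edge [ 0.35183866 -0.04450694  0.        ]
spice [0.75971676 0.11529815 0.1       ]
black [ 0.7055945 -0.0401707  0.       ]
```

View pics/c1.png

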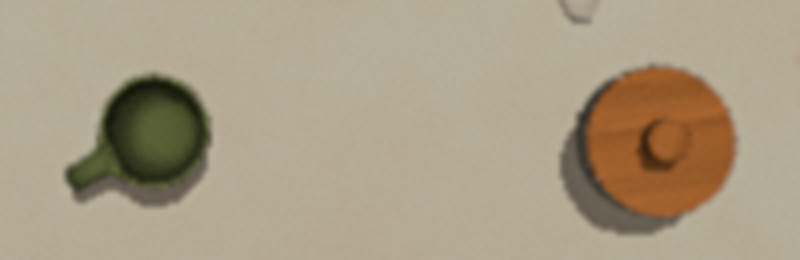

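Request:
move_arm([
  [30,-35,0,0.04],
  [65,-75,0,0.08],
  [100,-115,0,0.12],
  [135,-155,0,0.16],
  [170,-195,0,0.2],
  [205,-235,0,0.24],
  [235,-270,0,0.28],
  [260,-310,0,0.309],
  [270,-355,0,0.309],
  [280,-400,0,0.309],
  [290,-440,0,0.309],
  [295,-470,0,0.309],
], gripper=0.8)

```text
clock: 1.6
position: [0.4852, 0.1235, 0.2452]
tool_rot: [-3.141, -0.0, 3.14]
force: [0.4, 0.8, 0.3]
grip_width: 0.0686
finger_force: 0.0
```

Request:
move_arm([
  [2,-30,0,0],
  [5,-70,0,0],
  [8,-110,0,0],
  [11,-140,0,0],
  [11,-155,-20,0],
  [11,-160,-50,0],
  [11,-160,-70,0],
  [11,-160,-70,0],
])

```text
clock: 2.6
position: [0.4952, -0.0346, 0.1742]
tool_rot: [-3.141, -0.003, -3.142]
force: [0.2, -0.8, 0.3]
grip_width: 0.068
finger_force: 0.0
```

```bash
python3 - <<'E'
from h import *
s=monitor.observe();print(s,bot.tip_extent)
T=np.array(camera_model("wrist")["T_tool_cam"]);print(T)
cv2.imwrite("pics/w1.png",grab_frame("wrist"))
E
```

```text
{'clock': 2.6, 'qpos': array([-0.11252718,  0.42152217,  0.08134866,  2.00380525, -0.05026814,
        0.72085746,  1.57045624]), 'qd': array([-0.00695039, -0.03411139,  0.00497085, -0.02737894,  0.00217177,
        0.02880752, -0.00242013]), 'joint_efforts': array([ 3.61077832e-01, -7.05704570e+01,  3.44066866e+00, -2.71323448e+01,
       -4.98219451e-02, -8.78915470e-01,  7.41995545e-02]), 'position': array([ 0.49516233, -0.03463451,  0.17422838]), 'tool_rot': array([-3.14140593e+00, -2.72361091e-03, -3.14152916e+00]), 'force': array([ 0.21615831, -0.8396002 ,  0.28436127]), 'moment': array([-0.00044235, -0.00360488, -0.02547834]), 'finger_force': 0.0, 'grip_width': 0.06799981763327091} 0.014
[[-1.28281911e-03 -9.47145075e-01 -3.20802994e-01  8.34209771e-02]
 [ 9.99999136e-01 -1.12344126e-03 -6.81901819e-04 -9.12469208e-04]
 [ 2.85456630e-04 -3.20803592e-01  9.47145698e-01 -1.28971190e-01]
 [ 0.00000000e+00  0.00000000e+00  0.00000000e+00  1.00000000e+00]]
```

View pics/w1.png

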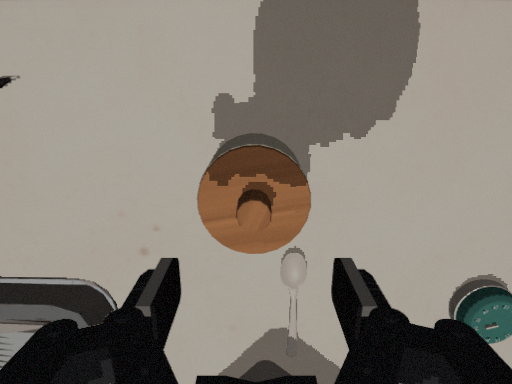

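The wrist view shows the lid disc centred near (254,199) and the knob top at (254,213). I will compute their positions from these pixels.

```bash
python3 - <<'E'
from h import *
from scipy.spatial.transform import Rotation as Ro
m=camera_model("wrist");s=monitor.observe()
W=np.eye(4);W[:3,:3]=Ro.from_euler("xyz",[-3.14140593e+00,-2.72361091e-03,-3.14152916e+00]).as_matrix();W[:3,3]=[0.49516233,-0.03463451,0.17422838]
C=W@m["T_tool_cam"];m["R"]=C[:3,:3].T;m["t"]=-C[:3,:3].T@C[:3,3]
print(px2w(m,254,199,.068),px2w(m,254,213,.094),px2w(m,293,270,.005))
E
```

```text
[ 0.49233144 -0.03702615  0.068     ] [ 0.49306554 -0.03688825  0.094     ] [0.58740074 0.00060423 0.005     ]
```

Request:
move_arm([
  [-1,-1,-20,0],
  [-1,-1,-45,0],
  [-1,-1,-65,0],
  [-1,-1,-80,0],
  [-1,-1,-86,0],
  [-1,-1,-86,0],
  [-1,-1,-86,0],
], gripper=0.6)

```text
clock: 3.52
position: [0.4953, -0.0356, 0.0899]
tool_rot: [3.142, 0.001, -3.141]
force: [1.0, -0.4, -0.3]
grip_width: 0.0514
finger_force: 0.0
```

Request:
move_arm([
  [0,0,0,0],
  [0,0,0,0],
  [0,0,0,0],
  [0,0,0,0],
  [0,0,0,0],
  [0,0,0,0],
  [0,0,0,0],
  [0,0,0,0],
], gripper=0, newtons=40)

```text
clock: 4.53
position: [0.4952, -0.0355, 0.0898]
tool_rot: [3.142, 0.001, -3.141]
force: [-1.3, 1.4, 8.9]
grip_width: 0.0223
finger_force: 38.7
```

Request:
move_arm([
  [0,2,0.5,0],
  [0,5,0.5,0],
  [0,9,0.5,0],
  [0,13,0.5,0],
  [0,17,0.5,0],
  [0,20,0.5,0],
  [0,20,0.5,0],
])

```text
clock: 5.4
position: [0.4951, -0.0154, 0.0899]
tool_rot: [-3.141, 0.0, -3.141]
force: [0.8, -3.0, 4.0]
grip_width: 0.0226
finger_force: 39.7
```

```bash
python3 - <<'E'
from h import *
print(monitor.observe()["force"],monitor.observe()["position"])
cv2.imwrite("pics/s2.png",cv2.resize(grab_frame("scene")[130:300,200:430],(690,510)))
E
```

```text
[ 0.76373574 -3.04118633  3.96144698] [ 0.49513997 -0.01544346  0.08990127]
```

View pics/s2.png

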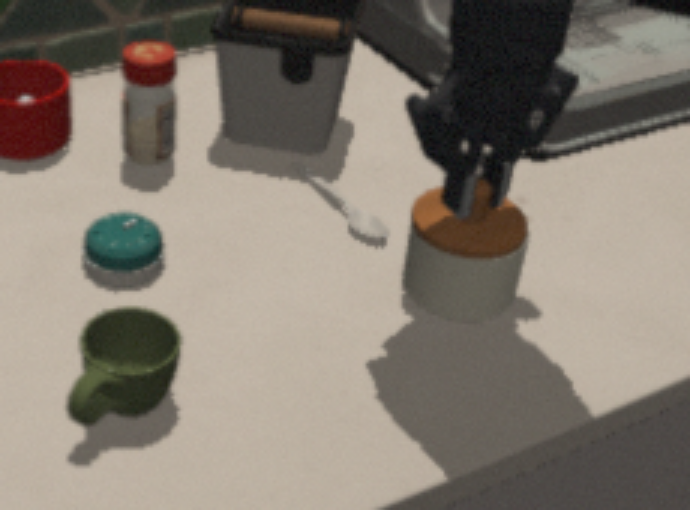

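The fingers hold the knob, and the jar slides upright with the lid seated. I'll continue the drag.

Request:
move_arm([
  [0,3,0,0],
  [0,8,0,0],
  [0,14,0,0],
  [0,20,0,0],
  [0,27,0,0],
  [0,34,0,0],
  [0,41,0,0],
  [0,48,0,0],
  [0,55,0,0],
  [0,62,0,0],
  [0,68,0,0],
  [0,72,0,0],
])

```text
clock: 6.95
position: [0.4951, 0.056, 0.09]
tool_rot: [-3.141, 0.0, 3.141]
force: [0.1, -7.7, 9.1]
grip_width: 0.022
finger_force: 40.4
```

Request:
move_arm([
  [0,4,0,0],
  [0,10,0,0],
  [0,17,0,0],
  [0,24,0,0],
  [0,31,0,0],
  [0,38,0,0],
  [0,44,0,0],
  [0,49,0,0],
  [0,53,0,0],
  [0,56,0,0],
  [0,58,0,0],
  [0,58,0,0],
])

```text
clock: 8.45
position: [0.495, 0.1139, 0.09]
tool_rot: [-3.141, 0.0, 3.141]
force: [0.2, -6.7, 8.4]
grip_width: 0.0224
finger_force: 40.4
```

```bash
python3 - <<'E'
from h import *
print(monitor.observe()["force"],monitor.observe()["position"])
a=cv2.resize(grab_frame("scene")[130:300,180:410],(690,510));b=cv2.resize(grab_frame("top")[200:310,150:380],(690,330))
cv2.imwrite("pics/s3.png",cv2.resize(np.vstack([a,b]),(492,599)))
E
```

```text
[ 0.15111899 -6.67150188  8.40838819] [0.49502853 0.11386185 0.08998036]
```

View pics/s3.png

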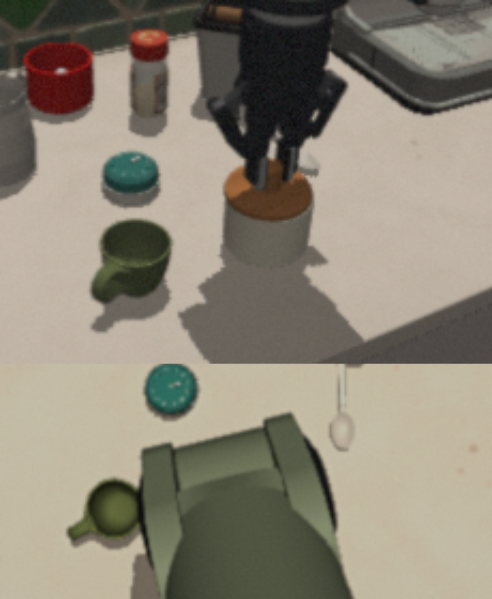

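The scene view shows the jar upright with its lid on, about 55 mm short of the cup (cup right edge 171, jar left edge 224). The cup hasn't moved. I'll go 20 mm further, then relax the drag.

Request:
move_arm([
  [0,3,0,0],
  [0,7,0,0],
  [0,11,0,0],
  [0,15,0,0],
  [0,18,0,0],
  [0,20,0,0],
  [0,20,0,0],
  [0,19,0,0],
  [0,18.5,0,0],
  [0,18.5,0,0],
  [0,18.5,0,0],
  [0,18.5,0,0],
])

```text
clock: 10.05
position: [0.495, 0.1331, 0.0898]
tool_rot: [3.141, 0.0, -3.141]
force: [1.2, -1.8, 3.8]
grip_width: 0.0222
finger_force: 40.3
```

Request:
move_arm([
  [0,-0.5,1,0],
  [0,-0.5,3,0],
  [0,-0.5,5,0],
  [0,-0.5,8,0],
  [0,-0.5,12,0],
  [0,-0.5,18,0],
  [0,-0.5,26,0],
  [0,-0.5,34,0],
  [0,-0.5,42,0],
  [0,-0.5,50,0],
  [0,-0.5,55,0],
  [0,-0.5,55,0],
])

```text
clock: 11.55
position: [0.4951, 0.1325, 0.1451]
tool_rot: [3.141, 0.0, -3.141]
force: [-0.2, 0.3, -1.1]
grip_width: 0.0225
finger_force: 39.7
```

Request:
move_arm([
  [0,0,10,0],
  [0,0,22,0],
  [0,-3,34,0],
  [0,-12,44,0],
  [0,-24,50,0],
  [0,-38,50,0],
  [0,-54,50,0],
  [0,-70,50,0],
  [0,-86,50,0],
  [0,-102,50,0],
  [0,-116,50,0],
  [0,-128,50,0],
])

```text
clock: 13.05
position: [0.495, 0.0035, 0.1948]
tool_rot: [-3.142, 0.0, 3.142]
force: [-0.1, -0.1, -1.4]
grip_width: 0.0224
finger_force: 39.7
```

Request:
move_arm([
  [0,-8,0,0],
  [0,-18,0,0],
  [0,-28,0,0],
  [0,-36,0,0],
  [0,-42,0,0],
  [0,-45,0,0],
  [0,-45,0,0],
  [0,-45,0,0],
  [0,-45,0,0],
  [0,-45,0,0],
])

```text
clock: 14.3
position: [0.495, -0.0404, 0.1948]
tool_rot: [-3.142, -0.0, -3.141]
force: [0.2, -0.2, -0.6]
grip_width: 0.0222
finger_force: 39.7
```

```bash
python3 - <<'E'
from h import *
s=monitor.observe();print(s["force"],s["position"],s["grip_width"],s["finger_force"])
m=camera_model("top");t=grab_frame("top");a=cv2.resize(grab_frame("scene")[80:300,180:410],(690,660));b=cv2.resize(t[200:310,150:380],(690,330))
cv2.imwrite("pics/top4.png",t);cv2.imwrite("pics/s4.png",cv2.resize(np.vstack([a,b]),(414,594)))
E
```

```text
[ 0.19788841 -0.16592513 -0.5678321 ] [ 0.49495699 -0.0404426   0.19478148] 0.02223449483408029 39.69089448451996
```

View pics/s4.png

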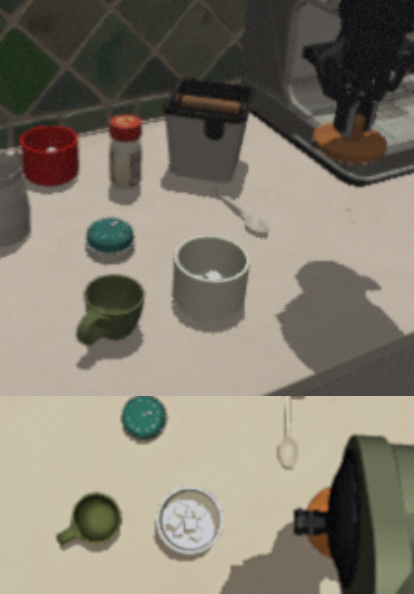

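The picture shows the jar upright and open at (210,280) beside the unmoved cup at (113,307). Their centres are about 116 mm apart, so the gap is about 42 mm. The lid is held level well to the right at (350,138).

```bash
python3 -c "
from h import *
print(bot.job_done())"
```

```text
the job is handed in; nothing more can be done
None
```

I slid the jar to about 4 cm from the cup without touching or moving it, and the arm is holding the lid level about 17 cm to one side and about 10 cm above the rim; the job is handed in, but no verdict came back.

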